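# Check the drive-wheel speed of a tattoo machine with a handheld optical tachometer

## Robot

A 7-joint arm with a two-finger parallel gripper is mounted at the origin on the work surface. World frame = base frame: x ahead of the robot, y to its left, z up, the work surface at z = 0. Lengths are in m, angles in rad, forces in N, time in s.
With the tool pointing down it reaches from about 0.425 to 0.925 m from the base axis. Payload 6.8 kg.
Tool frame: the origin (TCP) lies on the centre line of the jaws, within the pads' length; the fingertips stand 17 mm ahead of it and the grasp point (between the pads) lies 2 mm behind it; z points along the fingers, x is the direction in which the jaws open and shut, and the axes are right-handed (so a half turn about z gives the same grasp; the last joint's range is limited). The gripper opens to 85 mm and grips with 20 to 120 N. Pads are 22 mm wide; open, the fingers measure 114 mm over their backs; the gripper's body (76 mm by 85 mm) begins 54 mm behind the grasp point. The pads swing forward as they close: fully open they stand 13 mm farther back than shut.
Start: joints at [1.053, 0.477, 0.022, 1.555, -0.011, 1.109, -0.083], TCP at [0.269, -0.619, 0.218] pointing down, gripper open.
Joint ranges: [-2.96, 2.96], [-0.34, 2.1], [-1.41, 1.46], [0.24, 2.44], [-1.37, 4.51], [0.17, 1.92], [-2.96, 2.96]. Speed limits (rad/s): [2.39, 2.39, 3.14, 3.14, 3.14, 3.14, 3.14].

## Interface

Orientations are given as a rotation vector (axis times angle).
In Python, from bench import r gives the robot as it stands.
- The arm moves only by the tool arm_command, never from a script. Its argument "increments" is a list of rows, each a list of 3 entries, a list of its own where there are three numbers: the shift along the world's x, y, z in m, then the turn, a rotation vector about the world's x, y, z in rad, then the opening in per cent of the stroke, from 0 (shut) to 100 (fully open). A call has 1 to 10 rows; each row is the pose to reach, as a shift and turn from the pose commanded when the call began; what a row does not reach only later rows make up. A row lasts 1/10 s, in which the tool goes at most 50 mm and 8.59 degrees, less where a joint would pass 70% of its speed; a pose out of reach is approached as far as the arm can. A call with a gripper value outside its range is refused whole. The fingers move at their own pace and stop on an object; "newtons" is the grip in N (left out, the last holds). Time passes only in rows, so rows that repeat a pose let the fingers close. It gives the time, the measured TCP pose, the force and the opening at its end, in the units of the state.
- r.get_obs(): the state, without advancing time (a new reading comes with each control period).
- r.grab_frame(name): name is "scene" or "side" or "wrist"; returns the picture (420x560x3 uint8, blue, green, red); there is no depth.
- r.camera_model(name): a dict with "camera_matrix" (3x3 intrinsics, pixels), "D" ([k1, k2, p1, p2, k3] as OpenCV has them; the pictures are not rectified), "camera_from_world" (4x4, takes a point from world to camera coordinates). Camera axes: x right, y down, z forward; pixel columns grow to the right and rows downward; lengths in m; the calibration is good to about 2 mm. A picture is of the moment at which its call begins: read the wrist's pose just before it. camera_model takes no time and is no camera call; for the wrist camera it gives the pose at the moment of the call.
- r.hand_in(): hands the job in, once; it reports no verdict.
The state is a dict: "clock": time; "joints": joint angles; "qvel": joint speeds; "tau": joint torques, N m; "tcp_pos": TCP position; "orientation": TCP orientation; "contact_force": force on the tool from outside, world axes, zero at the start; "moment": the same for the moment, N m; "grip_width": finger opening in m.
Only numpy, scipy, OpenCV 4.12 (cv2) and the standard library are available. Lean on these libraries where they do the work, as an engineer would, in place of code of your own. Each camera call takes 0.05 s, during which the arm holds its last target. There are 200 camera calls.

## Task

Start the tattoo machine's timed test run by pressing the foot switch's pedal fully down to its stop and letting it come back up. Then take the handheld tachometer out of its rest, aim its lens square-on at the centre of the machine's drive wheel from about 8 cm away and hold it still there for 2 seconds, and finally lay it back in its rest the way it was, level and with the lens pointing the same way. Do not touch the machine or its stand, and leave the two bottles, the cup and the tray where they are.

Things in the scene. Friction and masses are not known exactly. Their poses are not given: they have to be found in the camera images.
- wand: Handheld optical tachometer: grey bar 130 long (x -70 to +60), 30 wide, 34 high, bare metal round nose 22 diameter at its +x end out to the lens at x = +90; green display on top near the tail; 160 g. Origin: centre of its underside, near the centre of mass. x: beam out of the lens; z: up through the display. Lies level in its rest at the start; grip across its width near the middle.
- lens (a point): Centre of the tachometer's lens, at (90, 0, 17) mm in the tachometer's frame; axes as the tachometer's, +x is the beam.
- rest: Fixed rest: plate 130 x 70 x 8 with two open-topped saddles, 14 long, at x = -49 and +49: floor 25 above the bench, side cheeks up to 46, 40 clear between them; 84 is free for fingers between the saddles. Origin: centre of the plate's underside; z up. At the start the tachometer's origin is 25 above this origin, axes parallel (lens to +x).
- wheel (a point): Centre of the front face of the drive wheel, a plain steel disc 30 diameter on the end of the motor, about 140 above the bench. The wheel faces along NEGATIVE x of this frame (x runs back into the motor), looking upward by 0.15 to 0.6 rad. z lies in the wheel's face, upward; a 22 diameter tube hangs along -z to 98 below. Machine and clamp: up to 25 above, 30 to each side.
- stand: Fixed bench stand that carries the tattoo machine: dark steel base 110 x 90 x 12 (x -40 to +70), 16 diameter post at x = +45, clamp fork on it 60 wide, up to 150 high, reaching forward to the tilt axis 135 high. Origin: on the bench, below the machine's tilt axis; z up, -x the side to which the wheel faces.
- pedal (a joint): Pedal angle in rad: 0 up, 0.22 fully down at its stop. Sprung; it rises by itself. Full press takes about 8 N at the pad.
- pad (a point): Where to press: on the upper face of the steel pedal plate (108 x 76 x 6), 82 from its hinge, 26 from its free end, on its centre line; about 51 above the bench when up, 33 when down. The plate slopes up to its free end by 0.27 rad when up, 0.05 when down. Frame: x level towards the hinge when up (turning with the pedal), y across, z up.
- footswitch: Fixed base of the foot switch, black rubber, 140 x 90 x 12, hinge block 40 high at its +x end. Origin: centre of its underside on the bench; z up, -x the pedal's free end.
- soap: Bystander: standing white bottle, 54 diameter, 165 high, beside the machine, in front of it. Origin: centre of its underside.
- ink: Bystander: standing black ink bottle, 40 diameter, 110 high, on the other side of the machine. Origin: centre of its underside.
- cup: Bystander: clear plastic cup, 72 diameter, 85 high, standing behind the tachometer's tail. Origin: centre of its underside.
- tray: Bystander: loose steel tray 90 x 160 x 22 with cartridges and ink caps, on the bench near the robot. Origin: centre of its underside.
Mind the look-alikes: they are no part of the job. Leave any turquoise look-alike of the wand alone. Leave any blue look-alike of the rest alone.

How it is judged:
On the way, in this order (a step that is already met when the one before it is completed fails the run):
1. the pedal is pressed down to its stop (angle above 0.195 rad) (value of joint pedal above 0.195 rad), for 0.1 s.
2. the pedal is let up again (angle below 0.04 rad) (value of joint pedal below 0.04 rad), for 0.1 s.
3. tachometer held still 1.5 s (20 mm/s, 0.15 rad/s), lens 50 to 110 mm before the wheel, beam within 10 mm each way of the wheel's centre and 0.26 rad of square on (x of wheel in the frame of lens between 0.05 and 0.11 m and y of wheel in the frame of lens between -0.01 and 0.01 m and z of wheel in the frame of lens between -0.01 and 0.01 m and x of lens in the frame of wheel below -0.03 m and angle between the x axis of lens and the x axis of wheel, either way round below 0.26 rad and linear speed of wand below 0.02 m/s and angular speed of wand below 0.15 rad/s), for 1.5 s.
At the end, for the whole second after the job is handed in: The tachometer lies still in its rest: level (0.12 rad), on the saddle floors (6 mm), within 20 mm along and 10 mm across of its first place and 0.15 rad of its heading, lens the same way; pedal up (under 0.04 rad); bottles, cup and tray within 30 mm, bottles and cup upright (0.35 rad) (x of wand in the frame of rest between -0.02 and 0.02 m and y of wand in the frame of rest between -0.01 and 0.01 m and z of wand in the frame of rest between 0.019 and 0.031 m and x of lens in the frame of rest above 0.05 m and angle between the x axis of wand and the x axis of rest, either way round below 0.15 rad and angle between wand's own z axis and vertical below 0.12 rad and linear speed of wand below 0.02 m/s and value of joint pedal below 0.04 rad and not (distance of any of soap, ink, cup, tray from where it was at the start of the episode above 0.03 m or angle between any of soap, ink, cup's own z axis and vertical above 0.35 rad)); the robot touches nothing.
It fails at once if the machine or its stand is touched (over 0.5 N) (contact force between stand and anything else above 0.5 N).
It fails at once if a bottle, the cup or the tray is moved more than 30 mm or a bottle or the cup is tipped more than 0.35 rad (distance of any of soap, ink, cup, tray from where it was at the start of the episode above 0.03 m or angle between any of soap, ink, cup's own z axis and vertical above 0.35 rad).
It also fails if it takes over 72 s, if anything falls off the work surface, if the arm or the gripper's body presses on something with over 40 N, if the wrist force passes 120 N, or if a joint passes its speed limit or range.

## Working session

There is one attempt and no reset: what is moved stays moved. The work goes in short steps, Python scripts to look and compute and a tool call to move; the robot and the scene stay as the last step left them, time stands still between calls to the robot, and variables do not carry over. Pictures are saved under pics/ and viewed, about 8 in all and at most 12, crops included, and the job is handed in when it is done.

Besides the shell and the picture viewer there is one more tool, called after ">>>" by a JSON object that holds its "method" and its "body". arm_command: Moves the arm, as the interface text tells. Its arguments: {"type":"object","properties":{"increments":{"type":"array","items":{"type":"array"}},"newtons":{"type":"number"}},"required":["increments"]}

```bash
mkdir -p pics; ls; python3 - <<'E'
from bench import r
import cv2,numpy as np
np.set_printoptions(precision=4,suppress=True)
for n in("scene","side"):
    cv2.imwrite(f"pics/{n}0.png",cv2.resize(r.grab_frame(n),(800,600),interpolation=cv2.INTER_CUBIC))
    m=r.camera_model(n);T=np.array(m["camera_from_world"]);print(n,m["camera_matrix"],m["D"],-T[:3,:3].T@T[:3,3],T[:3,:3])
print(r.get_obs())
E
```

```text
pics
scene [[526.9448   0.     278.6752]
 [  0.     526.9448 209.1847]
 [  0.       0.       1.    ]] [-0.2051  0.      0.      0.      0.    ] [1.6251 0.8265 0.9597] [[-0.5507  0.8347  0.0008]
 [ 0.4439  0.2936 -0.8466]
 [-0.7069 -0.4658 -0.5322]]
side [[481.527    0.     287.9647]
 [  0.     481.527  204.1427]
 [  0.       0.       1.    ]] [-0.1675  0.      0.      0.      0.    ] [0.0541 1.0431 0.8964] [[-0.916  -0.4011 -0.0045]
 [-0.2322  0.5393 -0.8095]
 [ 0.327  -0.7405 -0.5871]]
{'clock': 0.1, 'joints': array([ 1.0529,  0.4777,  0.0223,  1.5563, -0.0115,  1.1093, -0.0831]), 'qvel': array([ 0.    , -0.0041,  0.0017, -0.0027,  0.0015,  0.0024, -0.0013]), 'tau': array([  0.0046, -59.777 ,   1.6141, -28.1957,   0.0129,   0.005 ,
        -0.    ]), 'tcp_pos': array([ 0.2687, -0.6186,  0.2167]), 'orientation': array([-2.6263,  1.7225,  0.0023]), 'contact_force': array([ 0.4071,  0.7734, -0.3911]), 'moment': array([ 0.0005, -0.0359,  0.0057]), 'grip_width': 0.08543183862359782}
```

View pics/scene0.png

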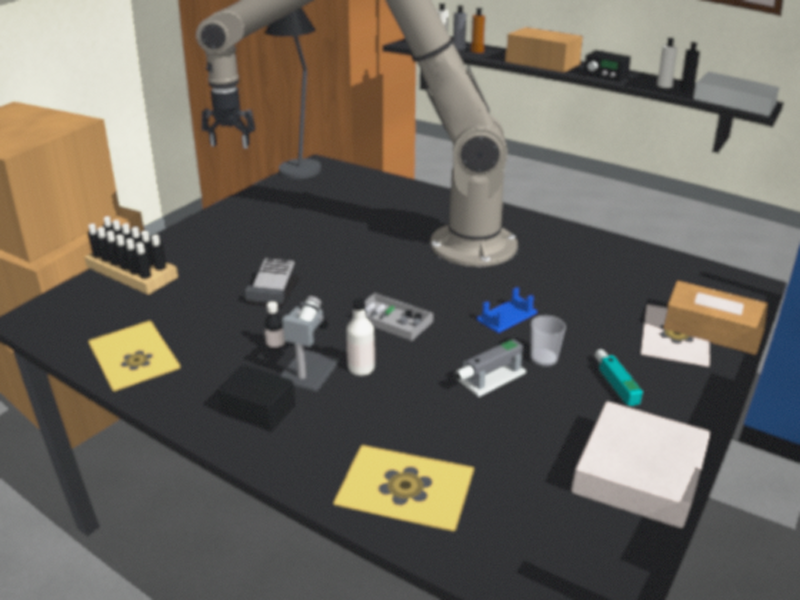

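View pics/side0.png

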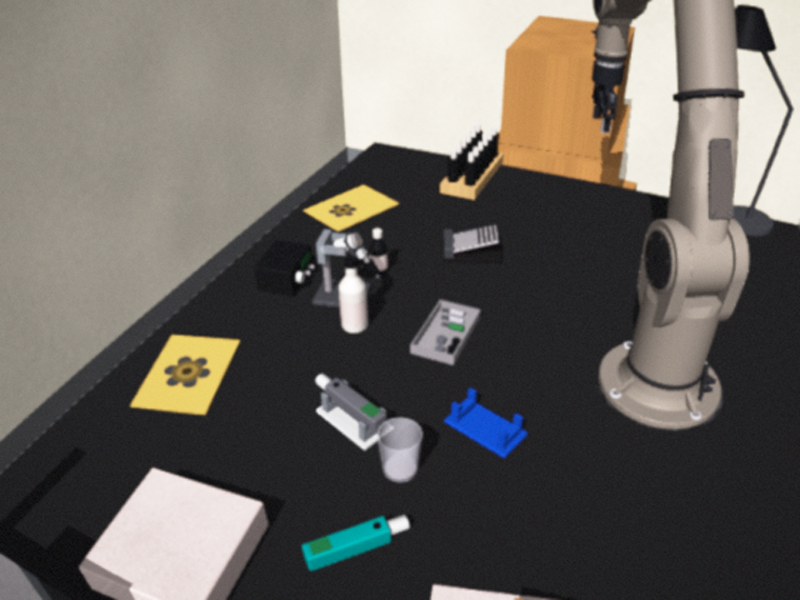

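```bash
cat > h.py <<'E'
from bench import r
import cv2,numpy as np
from scipy.spatial.transform import Rotation as R
np.set_printoptions(precision=4,suppress=True)
def crop(img,x0,y0,x1,y1,s,name):
    c=cv2.resize(img[y0:y1,x0:x1],None,fx=s,fy=s,interpolation=cv2.INTER_CUBIC)
    for k in range(x0-x0%20+20,x1,20): cv2.putText(c,str(k),(int((k-x0)*s),10),0,.35,(0,255,255)); cv2.line(c,(int((k-x0)*s),12),(int((k-x0)*s),18),(0,255,255))
    for k in range(y0-y0%20+20,y1,20): cv2.putText(c,str(k),(0,int((k-y0)*s)+4),0,.35,(0,255,255)); cv2.line(c,(22,int((k-y0)*s)),(28,int((k-y0)*s)),(0,255,255))
    cv2.imwrite("pics/"+name,c)
def ray(m,uv):
    K=np.array(m["camera_matrix"]);D=np.array(m["D"]);T=np.array(m["camera_from_world"])
    p=cv2.undistortPoints(np.array([[uv]],float),K,D)[0,0]
    d=T[:3,:3].T@np.array([p[0],p[1],1]); return -T[:3,:3].T@T[:3,3], d/np.linalg.norm(d)
def onz(m,uv,z):
    o,d=ray(m,uv); return o+d*(z-o[2])/d[2]
def tri(l):
    A=np.zeros((3,3));b=np.zeros(3)
    for m,uv in l:
        o,d=ray(m,uv);P=np.eye(3)-np.outer(d,d);A+=P;b+=P@o
    x=np.linalg.solve(A,b); return x,[np.linalg.norm((np.eye(3)-np.outer(d,d))@(x-o)) for o,d in(ray(m,u) for m,u in l)]
def proj(m,p):
    T=np.array(m["camera_from_world"]);p=np.atleast_2d(p)
    return cv2.projectPoints((p@T[:3,:3].T+T[:3,3]).reshape(-1,1,3),np.zeros(3),np.zeros(3),np.array(m["camera_matrix"]),np.array(m["D"]))[0][:,0]
E
python3 - <<'E'
from h import *
crop(r.grab_frame("scene"),160,165,395,285,3.4,"sc.png")
crop(r.grab_frame("side"),215,150,365,320,3.5,"sd.png")
E
```

```text
(no output)
```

View pics/sc.png

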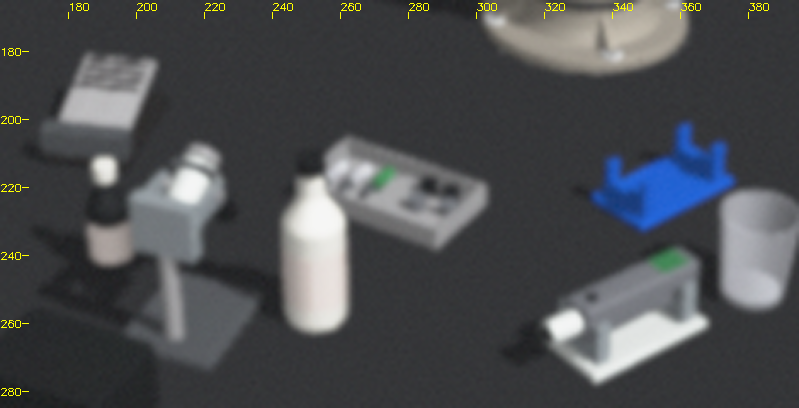

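View pics/sd.png

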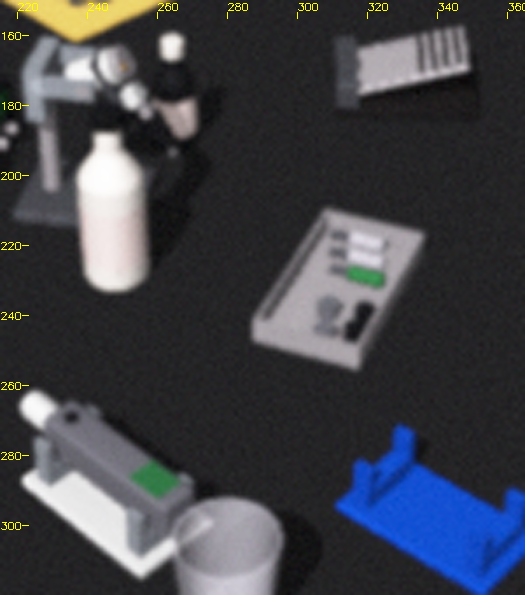

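```bash
python3 - <<'E'
from h import *
S=r.camera_model("scene");D=r.camera_model("side")
s=lambda x,y:(S,(160+(x+.5)/3.4-.5,165+(y+.5)/3.4-.5)); d=lambda x,y:(D,(215+(x+.5)/3.5-.5,150+(y+.5)/3.5-.5))
for n,a,b in[("display",(667,261),(155,478)),("lens",(549,328),(28,410)),("fe1 far",(90,53),(470,70)),("fe",(158,62),(462,27)),("he",(62,118),(360,93)),("he2",(132,127),(360,45)),
 ("fe1 alt",(90,53),(462,27)),("fe alt",(158,62),(470,70)),("plate bottom corner/tail",(709,322),(141,578)),
 ("wheel?",(200,155),(118,65)),("soapcap",(310,160),(107,138)),("inkcap",(104,165),(172,45)),("wheel-motor",(190,183),(118,65))]:
    print(n,*tri([s(*a),d(*b)]))
for n,p,z in[("rest front",s(598,383),.008),("rest right",s(709,322),.008),("rest left D",d(22,482),.008),("bottom D",d(141,578),.008),("right D",d(212,522),.008),
 ("soap base",s(314,318),0),("soap base D",d(115,275),0),("ink",s(110,255),0),("ink D",d(182,130),0),("cup",s(752,295),0),("cup D",d(228,625),0),
 ("standL",s(124,327),.012),("standbot",s(210,370),.012),("standR",s(262,297),.012),("post",s(173,340),.012),("post D",d(52,188),.012),
 ("tray1",s(487,190),.022),("tray2",s(437,240),.022),("tray3",s(347,138),.022)]: print(n,onz(*p,z))
E
```

```text
display [0.45   0.3239 0.0581] [np.float64(0.0009999530804385287), np.float64(0.0009999530804384272)]
lens [0.5746 0.2806 0.043 ] [np.float64(0.0033498571992481314), np.float64(0.003349857199248056)]
fe1 far [ 0.4314 -0.3504  0.0293] [np.float64(0.01836876377877838), np.float64(0.01836876377877832)]
fe [ 0.4303 -0.2717  0.0808] [np.float64(0.01853068186446963), np.float64(0.0185306818644697)]
he [ 0.5277 -0.3017  0.0102] [np.float64(0.021831422701906696), np.float64(0.02183142270190663)]
he2 [ 0.518  -0.2338  0.0605] [np.float64(0.018986822151027215), np.float64(0.018986822151027125)]
fe1 alt [ 0.4458 -0.3448  0.0574] [np.float64(0.0005524497878062839), np.float64(0.0005524497878060685)]
fe alt [ 0.4159 -0.2774  0.0534] [np.float64(0.0007191615927926631), np.float64(0.0007191615927927584)]
plate bottom corner/tail [0.442  0.3665 0.0036] [np.float64(0.0004282081227602043), np.float64(0.00042820812276017975)]
wheel? [ 0.6513 -0.0219  0.1493] [np.float64(0.001990203098959663), np.float64(0.0019902030989595518)]
soapcap [0.6117 0.0684 0.1486] [np.float64(0.00818319476925975), np.float64(0.008183194769259782)]
inkcap [ 0.6565 -0.1322  0.1049] [np.float64(0.00029568707632157074), np.float64(0.00029568707632155193)]
wheel-motor [ 0.6608 -0.0316  0.1319] [np.float64(0.006727836814375852), np.float64(0.006727836814375931)]
rest front [0.5743 0.327  0.008 ]
rest right [0.4478 0.3691 0.008 ]
rest left D [0.5611 0.3225 0.008 ]
bottom D [0.4402 0.3693 0.008 ]
right D [0.4174 0.3023 0.008 ]
soap base [0.6237 0.0714 0.    ]
soap base D [0.615  0.0718 0.    ]
ink [ 0.6515 -0.142   0.    ]
ink D [ 0.6584 -0.1497  0.    ]
cup [0.3804 0.381  0.    ]
cup D [0.3712 0.377  0.    ]
standL [ 0.7383 -0.0484  0.012 ]
standbot [0.7426 0.0503 0.012 ]
standR [0.637  0.0248 0.012 ]
post [ 0.7285 -0.0014  0.012 ]
post D [ 0.7174 -0.0034  0.012 ]
tray1 [0.3938 0.109  0.022 ]
tray2 [0.4899 0.1139 0.022 ]
tray3 [ 0.3901 -0.056   0.022 ]
```

>>> {"method": "arm_command", "body": {"increments": [[[0.185, 0.318, -0.01], [0, 0, 0], 0], [[0.185, 0.318, -0.01], [0, 0, 0], 0], [[0.185, 0.318, -0.01], [0, 0, 0], 0], [[0.185, 0.318, -0.01], [0, 0, 0], 0], [[0.185, 0.318, -0.01], [0, 0, 0], 0], [[0.185, 0.318, -0.01], [0, 0, 0], 0], [[0.185, 0.318, -0.01], [0, 0, 0], 0], [[0.185, 0.318, -0.01], [0, 0, 0], 0], [[0.185, 0.318, -0.01], [0, 0, 0], 0], [[0.185, 0.318, -0.01], [0, 0, 0], 0]]}}

```text
clock: 1.2
tcp_pos: [0.4536, -0.3016, 0.2076]
orientation: [2.627, -1.722, -0.0]
contact_force: [0.4, 0.7, -1.0]
grip_width: -0.0002
```

```bash
python3 - <<'E'
from h import *
o=r.get_obs();m=r.camera_model("wrist");im=r.grab_frame("wrist")
print(o["clock"],o["tcp_pos"],o["orientation"],o["joints"],m["camera_matrix"],m["camera_from_world"])
c=cv2.resize(im,(800,600))
cv2.imwrite("pics/w1.png",c)
print(proj(m,[[.4537,-.301,.051],[.65,-.022,.149]]))
E
```

```text
1.2 [ 0.4536 -0.3016  0.2076] [ 2.6266 -1.7223 -0.0002] [ 0.5746  0.2793 -0.1237  1.8729  0.0414  0.9921 -0.7277] [[324.1146   0.     282.2068]
 [  0.     324.1146 208.1303]
 [  0.       0.       1.    ]] [[ 0.3998 -0.9166  0.0007 -0.4582]
 [-0.8806 -0.3839  0.278   0.2503]
 [-0.2546 -0.1117 -0.9606  0.4511]
 [ 0.      0.      0.      1.    ]]
[[ 281.3227  188.3715]
 [   4.4444 -216.5252]]
```

View pics/w1.png

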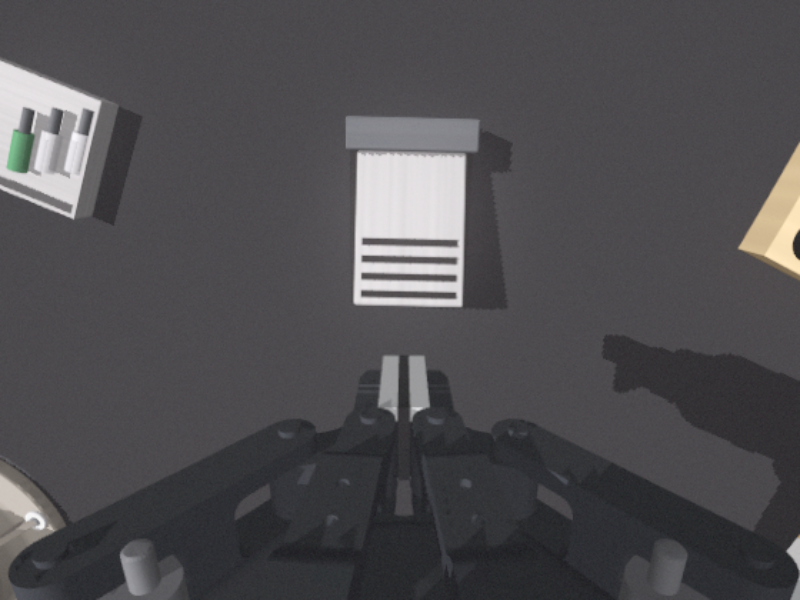

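>>> {"method": "arm_command", "body": {"increments": [[[0.002, -0.004, -0.05], [0, 0, 0], 0], [[0.002, -0.004, -0.1], [0, 0, 0], 0], [[0.002, -0.004, -0.125], [0, 0, 0], 0], [[0.002, -0.004, -0.14], [0, 0, 0], 0], [[0.002, -0.004, -0.147], [0, 0, 0], 0], [[0.002, -0.004, -0.153], [0, 0, 0], 0], [[0.002, -0.004, -0.157], [0, 0, 0], 0], [[0.002, -0.004, -0.157], [0, 0, 0], 0]]}}

```text
clock: 2.05
tcp_pos: [0.456, -0.3056, 0.0509]
orientation: [2.626, -1.724, 0.001]
contact_force: [0.2, 0.0, 0.5]
grip_width: -0.0
```

```bash
python3 - <<'E'
from h import *
print(r.get_obs()["contact_force"])
crop(r.grab_frame("side"),270,120,380,200,5,"sd2.png")
m=r.camera_model("side");print(proj(m,[[.456,-.3056,.0509],[.456,-.3056,.034]]))
E
```

```text
[0.2164 0.0304 0.5043]
[[340.057  163.9299]
 [339.7767 168.1769]]
```

View pics/sd2.png

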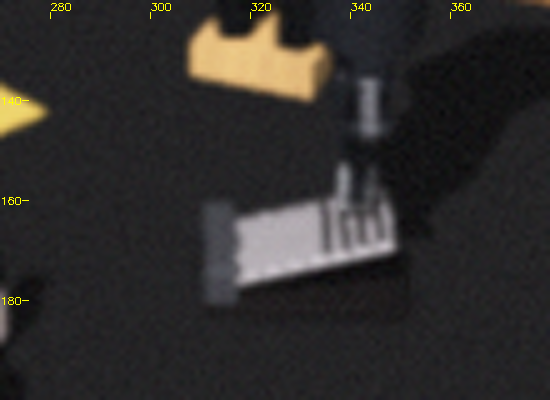

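>>> {"method": "arm_command", "body": {"increments": [[[0, 0, -0.003], [0, 0, 0], 0], [[0, 0, -0.006], [0, 0, 0], 0], [[0, 0, -0.009], [0, 0, 0], 0], [[0, 0, -0.009], [0, 0, 0], 0]]}}

```text
clock: 2.5
tcp_pos: [0.4557, -0.3049, 0.0412]
orientation: [2.627, -1.723, -0.001]
contact_force: [-1.2, -0.6, 1.0]
grip_width: 0.0002
```

>>> {"method": "arm_command", "body": {"increments": [[[0, 0, -0.003], [0, 0, 0], 0], [[0, 0, -0.006], [0, 0, 0], 0], [[0, 0, -0.009], [0, 0, 0], 0], [[0, 0, -0.009], [0, 0, 0], 0]]}}

```text
clock: 2.9
tcp_pos: [0.4557, -0.3055, 0.0324]
orientation: [2.626, -1.723, -0.0]
contact_force: [-1.8, -1.4, 4.3]
grip_width: 0.0002
```

>>> {"method": "arm_command", "body": {"increments": [[[0, 0, -0.003], [0, 0, 0], 0], [[0, 0, -0.006], [0, 0, 0], 0], [[0, 0, -0.009], [0, 0, 0], 0], [[0, 0, -0.009], [0, 0, 0], 0]]}}

```text
clock: 3.3
tcp_pos: [0.4554, -0.3056, 0.0234]
orientation: [2.626, -1.723, -0.001]
contact_force: [-2.3, -0.5, 6.2]
grip_width: -0.0
```

```bash
python3 - <<'E'
from h import *
print(r.get_obs()["contact_force"])
crop(r.grab_frame("side"),270,120,380,200,5,"sd3.png")
crop(r.grab_frame("wrist"),200,60,360,330,2.2,"w3.png")
E
```

```text
[-2.3257 -0.4648  6.2338]
```

View pics/sd3.png

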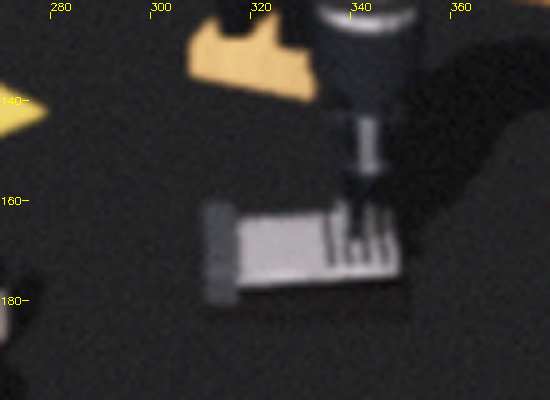

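```bash
python3 - <<'E'
from h import *
o=r.get_obs();m=r.camera_model("wrist");z=R.from_rotvec(o["orientation"]).as_matrix()[:,2]
for s in(-.06,-.04,-.03,-.017,-.002,0,.017): print(s,proj(m,o["tcp_pos"]+s*z))
T=np.array(m["camera_from_world"]);print("cam",-T[:3,:3].T@T[:3,3]-o["tcp_pos"])
E
```

```text
-0.06 [[281.4422 325.3447]]
-0.04 [[281.5286 294.9744]]
-0.03 [[281.5634 282.8051]]
-0.017 [[281.6023 269.2152]]
-0.002 [[281.6402 256.0073]]
0 [[281.6448 254.4133]]
0.017 [[281.68 242.18]]
cam [0.0648 0.028  0.1565]
```

>>> {"method": "arm_command", "body": {"increments": [[[0, 0, -0.003], [0, 0, 0], 0], [[0, 0, -0.006], [0, 0, 0], 0], [[0, 0, -0.008], [0, 0, 0], 0], [[0, 0, -0.008], [0, 0, 0], 0]]}}

```text
clock: 3.8
tcp_pos: [0.4554, -0.3059, 0.0184]
orientation: [2.625, -1.724, -0.001]
contact_force: [-11.5, 3.3, 36.7]
grip_width: 0.0003
```

>>> {"method": "arm_command", "body": {"increments": [[[0, 0, 0.02], [0, 0, 0], 0], [[0, 0, 0.04], [0, 0, 0], 0], [[0, 0, 0.07], [0, 0, 0], 0], [[0, 0, 0.12], [0, 0, 0], 0], [[0, 0, 0.17], [0, 0, 0], 0], [[0, 0, 0.22], [0, 0, 0], 0]]}}

```text
clock: 4.4
tcp_pos: [0.4559, -0.3044, 0.2371]
orientation: [-2.627, 1.722, 0.0]
contact_force: [1.6, -0.3, 0.8]
grip_width: -0.0001
```

```bash
python3 - <<'E'
from h import *
o=r.get_obs();m=r.camera_model("wrist");Rm=R.from_rotvec(o["orientation"]).as_matrix();z=Rm[:,2];print(o["clock"],o["tcp_pos"],Rm)
for f in(0,.011):
  for s in(-.025,-.012,0,.017): print(f,s,proj(m,o["tcp_pos"]+s*z+f*np.array([.917,.4,0])))
im=r.grab_frame("side");a=im[150:185,310:360].astype(int)
print("bright extents side: ",[(150+i,np.where(a[i].min(1)>110)[0][[0,-1]]+310) for i in range(35) if (a[i].min(1)>110).any()])
print((R.from_rotvec([-.7*-np.sin(.2),-.7*np.cos(.2),0])*R.from_rotvec([0,0,-.2])).as_rotvec())
E
```

```text
4.4 [ 0.4559 -0.3044  0.2371] [[ 0.399  -0.9169  0.0001]
 [-0.9169 -0.399   0.0006]
 [-0.0005 -0.0004 -1.    ]]
0 -0.025 [[281.6553 277.3269]]
0 -0.012 [[281.688  264.5646]]
0 0 [[281.7139 254.426 ]]
0 0.017 [[281.7453 242.1896]]
0.011 -0.025 [[281.6541 254.952 ]]
0.011 -0.012 [[281.6876 243.6923]]
0.011 0 [[281.7142 234.7834]]
0.011 0.017 [[281.7462 224.0721]]
bright extents side:  [(158, array([346, 346])), (159, array([339, 346])), (160, array([336, 346])), (161, array([329, 347])), (162, array([324, 347])), (163, array([320, 347])), (164, array([317, 347])), (165, array([317, 347])), (166, array([317, 347])), (167, array([318, 347])), (168, array([318, 348])), (169, array([318, 348])), (170, array([317, 347])), (171, array([317, 342])), (172, array([317, 338])), (173, array([318, 333])), (174, array([318, 328])), (175, array([317, 324])), (176, array([317, 320]))]
[ 0.2072 -0.6698 -0.1918]
```

>>> {"method": "arm_command", "body": {"increments": [[[0.01, 0.285, 0.05], [0.207, -0.67, -0.192], 0], [[0.01, 0.285, 0.05], [0.207, -0.67, -0.192], 0], [[0.01, 0.285, 0.05], [0.207, -0.67, -0.192], 0], [[0.01, 0.285, 0.05], [0.207, -0.67, -0.192], 0], [[0.01, 0.285, 0.05], [0.207, -0.67, -0.192], 0], [[0.01, 0.285, 0.05], [0.207, -0.67, -0.192], 0], [[0.01, 0.285, 0.05], [0.207, -0.67, -0.192], 0], [[0.01, 0.285, 0.05], [0.207, -0.67, -0.192], 0], [[0.01, 0.285, 0.05], [0.207, -0.67, -0.192], 0]]}}

```text
clock: 5.35
tcp_pos: [0.4662, -0.0211, 0.2855]
orientation: [-1.972, 1.599, -0.591]
contact_force: [-0.1, -0.3, 0.3]
grip_width: 0.0003
```

```bash
python3 - <<'E'
from h import *
o=r.get_obs();m=r.camera_model("wrist");im=r.grab_frame("wrist")
import pickle;pickle.dump((m,im),open("w4.pkl","wb"))
print(o["clock"],o["tcp_pos"],o["orientation"],o["joints"])
u=proj(m,[[.65,-.022,.149],[.62,.07,0]]);print(u)
c=u[0].astype(int);x0=max(0,min(c[0]-110,340));y0=max(0,min(c[1]-70,254))
crop(im,x0,y0,min(560,x0+220),min(420,y0+166),3.6,"w4.png");print(x0,y0)
E
```

```text
5.35 [ 0.4662 -0.0211  0.2855] [-1.9722  1.5989 -0.591 ] [ 0.5021 -0.2389 -0.4007  2.4029 -0.8041  0.3786 -0.6133]
[[315.234  134.4662]
 [243.5358 199.0146]]
205 64
```

View pics/w4.png

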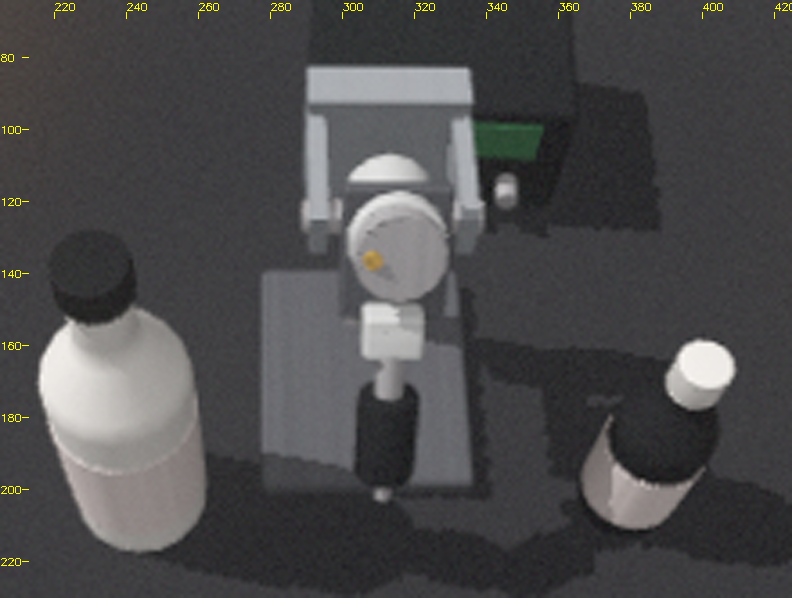

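```bash
cat > w.py <<'E'
from h import *
import pickle
W,im=pickle.load(open("w4.pkl","rb"));D=r.camera_model("side");S=r.camera_model("scene")
d=lambda x,y:(D,(215+(x+.5)/3.5-.5,150+(y+.5)/3.5-.5)); w=lambda x,y:(W,(205+(x+.5)/3.6-.5,64+(y+.5)/3.6-.5));s=lambda x,y:(S,(160+(x+.5)/3.4-.5,165+(y+.5)/3.4-.5))
E
python3 - <<'E'
from w import *
for n,a,b in[("wheel",(402,252),(120,65)),("block",(392,330),(133,97)),("tip",(382,495),(173,153)),("grip mid",(388,440),(146,113)),("soapcap top",(91,255),(107,133))]: print(n,*tri([w(*a),d(*b)]))
for n,a,z in[("FL",(262,492),.012),("FR",(472,492),.012),("BL",(262,271),.012),("soap",(140,505),0),("ink",(630,500),0)]: print(n,onz(*w(*a),z))
E
```

```text
wheel [ 0.6516 -0.023   0.1471] [np.float64(0.0009535103132715668), np.float64(0.000953510313271543)]
block [ 0.6418 -0.0243  0.1168] [np.float64(0.001258647422726037), np.float64(0.0012586474227258774)]
tip [ 0.6082 -0.0317  0.062 ] [np.float64(5.003863635856527e-05), np.float64(5.0038636358820576e-05)]
grip mid [ 0.623  -0.0289  0.0959] [np.float64(0.008998319863685912), np.float64(0.008998319863685907)]
soapcap top [0.62   0.0711 0.1495] [np.float64(0.007571291496347425), np.float64(0.007571291496347546)]
FL [0.6232 0.0172 0.012 ]
FR [ 0.6415 -0.0685  0.012 ]
BL [0.7323 0.0408 0.012 ]
soap [0.6119 0.0679 0.    ]
ink [ 0.6581 -0.1368  0.    ]
```

```bash
python3 - <<'E'
from h import *
o=r.get_obs();Rc=R.from_rotvec(o["orientation"])
R0=R.from_matrix([[.399,-.917,0],[-.917,-.399,0],[0,0,-1]])
print((R.from_rotvec([0,0,-.735])*R0*Rc.inv()).as_rotvec(), np.array([.485,.315,.25])-o["tcp_pos"])
E
```

```text
[ 0.048   0.7063 -0.51  ] [ 0.0188  0.3364 -0.0354]
```

>>> {"method": "arm_command", "body": {"increments": [[[0.019, 0.336, -0.015], [0.048, 0.706, -0.51], 80], [[0.019, 0.336, -0.015], [0.048, 0.706, -0.51], 80], [[0.019, 0.336, -0.015], [0.048, 0.706, -0.51], 80], [[0.019, 0.336, -0.015], [0.048, 0.706, -0.51], 80], [[0.019, 0.336, -0.015], [0.048, 0.706, -0.51], 80], [[0.019, 0.336, -0.015], [0.048, 0.706, -0.51], 80], [[0.019, 0.336, -0.015], [0.048, 0.706, -0.51], 80], [[0.019, 0.336, -0.015], [0.048, 0.706, -0.51], 80], [[0.019, 0.336, -0.015], [0.048, 0.706, -0.51], 80], [[0.019, 0.336, -0.015], [0.048, 0.706, -0.51], 80]]}}

```text
clock: 6.4
tcp_pos: [0.474, 0.2319, 0.2696]
orientation: [-1.897, 2.403, -0.043]
contact_force: [0.4, -0.9, 0.7]
grip_width: 0.0682
```

```bash
python3 - <<'E'
from h import *
import pickle
o=r.get_obs();m=r.camera_model("wrist");im=r.grab_frame("wrist");pickle.dump((m,im,o),open("w5.pkl","wb"))
print(o["clock"],o["tcp_pos"],o["orientation"],o["joints"],o["grip_width"])
cv2.imwrite("pics/w5.png",cv2.resize(im,(800,600),interpolation=cv2.INTER_CUBIC))
E
```

```text
6.4 [0.474  0.2319 0.2696] [-1.897   2.403  -0.0426] [ 0.4063  0.3435 -1.1975  1.8497  0.3964  1.1133 -2.7313] 0.0681708043979964
```

View pics/w5.png

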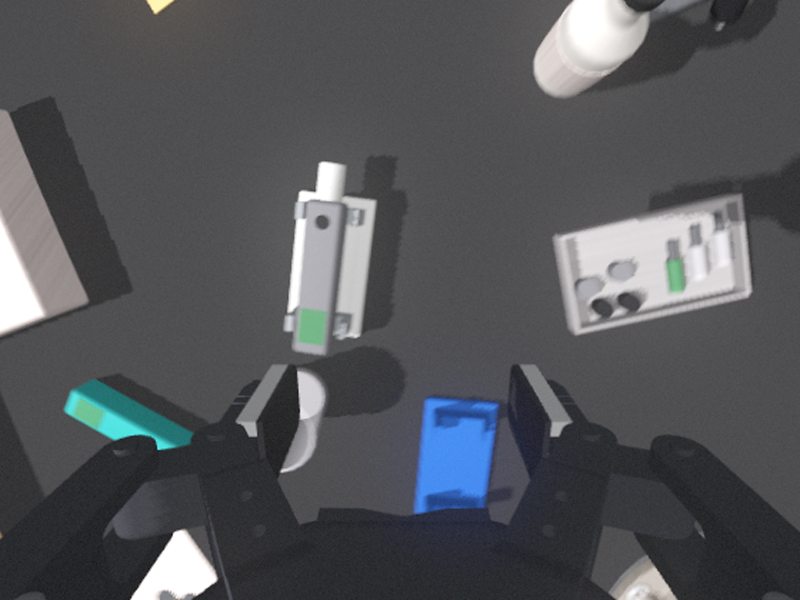

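```bash
python3 - <<'E'
from h import *
import pickle
m,im,o=pickle.load(open("w5.pkl","rb"));k=.7
hsv=cv2.cvtColor(im,cv2.COLOR_BGR2HSV)
g=cv2.inRange(hsv,(45,80,50),(75,255,255));g[:,:190]=0;g[:,240:]=0;ys,xs=np.nonzero(g);print("green",xs.mean(),ys.mean(),len(xs))
b=im[140:170,212:240].sum(2);ys2,xs2=np.nonzero(b<150);print("button",xs2.mean()+212,ys2.mean()+140,len(xs2))
G=onz(m,(xs.mean(),ys.mean()),.059);B=onz(m,(322*k,222*k),.059);L=onz(m,(332.5*k,164*k),.05);v=B-G
print(G,B,L,"heading",np.arctan2(v[1],v[0]))
for c in[(308,200),(345,203),(292,350),(328,355)]: print(onz(m,(c[0]*k,c[1]*k),.059))
for c in[(376,200),(360,337)]: print("plate",onz(m,(c[0]*k,c[1]*k),.008))
R0=R.from_matrix([[.399,-.917,0],[-.917,-.399,0],[0,0,-1]])
Rc=R.from_rotvec(o["orientation"]);h=np.arctan2(v[1],v[0])
print("cur tool x",Rc.as_matrix()[:,0])
for a in (2.05,): print((R.from_rotvec([0,0,2.406])*R0*Rc.inv()).as_rotvec())
E
```

```text
green 217.86144578313252 228.33734939759037 332
button nan nan 0
[0.4496 0.3268 0.059 ] [0.5313 0.295  0.059 ] [0.574  0.2767 0.05  ] heading -0.37204536880460104
[0.5507 0.3014 0.059 ]
[0.5415 0.2731 0.059 ]
[0.4329 0.3489 0.059 ]
[0.422  0.3196 0.059 ]
plate [0.5392 0.2536 0.008 ]
plate [0.4181 0.2994 0.008 ]
cur tool x [-0.2303 -0.9721 -0.0454]
[-0.1237 -0.0366  3.048 ]<stdin>:6: RuntimeWarning: Mean of empty slice.
  ret = ret.dtype.type(ret / rcount)
```

>>> {"method": "arm_command", "body": {"increments": [[[0, 0, 0.01], [0, 0, 0.15], 80], [[0, 0, 0.01], [0, 0, 0.3], 80], [[0, 0, 0.01], [0, 0, 0.45], 80], [[0, 0, 0.01], [0, 0, 0.6], 80], [[0, 0, 0.01], [0, 0, 0.75], 80], [[0, 0, 0.01], [0, 0, 0.9], 80], [[0, 0, 0.01], [0, 0, 1.05], 80], [[0, 0, 0.01], [0, 0, 1.2], 80], [[0, 0, 0.01], [0, 0, 1.35], 80], [[0, 0, 0.01], [0, 0, 1.5], 80]]}}

```text
clock: 7.45
tcp_pos: [0.4732, 0.2321, 0.2802]
orientation: [-3.026, 0.446, 0.058]
contact_force: [0.2, 1.2, 0.4]
grip_width: 0.0682
```

```bash
cat > t.py <<'E'
from h import *
import sys
# python3 t.py yaw(of tool x) pitch heading  x y z : prints shift and turn to target
def target(ax,tau=0,psi=0):
    Rz=R.from_euler("z",ax).as_matrix(); R0=R.from_matrix(Rz@np.diag([1,-1,-1.]))
    return R.from_rotvec(tau*np.array([-np.sin(psi),np.cos(psi),0]))*R0
if __name__=="__main__":
    a=list(map(float,sys.argv[1:]));o=r.get_obs();Rc=R.from_rotvec(o["orientation"])
    print("clock",o["clock"],"j",o["joints"],"tcp",o["tcp_pos"],"F",o["contact_force"])
    print("shift",np.array(a[3:])-o["tcp_pos"],"turn",(target(*a[:3])*Rc.inv()).as_rotvec())
E
python3 t.py 1.2008 0 0 .4908 .309 .2
```

```text
clock 7.45 j [ 0.5274  0.4987 -1.3833  1.7831  0.4365  1.2375 -1.2525] tcp [0.4732 0.2321 0.2802] F [0.1565 1.2164 0.3561]
shift [ 0.0176  0.0769 -0.0802] turn [-0.0513 -0.0857  1.4925]
```

>>> {"method": "arm_command", "body": {"increments": [[[0.0, 0, 0], [-0.005, -0.01, 0.15], 80], [[0.0, 0, 0], [-0.01, -0.02, 0.3], 80], [[0, 0, 0], [-0.015, -0.03, 0.45], 80], [[0, 0, 0], [-0.02, -0.04, 0.6], 80], [[0, 0, 0], [-0.03, -0.05, 0.75], 80], [[0.0, 0.0, 0], [-0.03, -0.06, 0.9], 80], [[0.006, 0.02, 0], [-0.04, -0.07, 1.05], 80], [[0.01, 0.04, 0], [-0.045, -0.075, 1.2], 80], [[0.014, 0.06, 0], [-0.05, -0.08, 1.35], 80], [[0.018, 0.077, 0], [-0.051, -0.086, 1.492], 80]]}}

```text
clock: 8.45
tcp_pos: [0.4914, 0.3104, 0.2798]
orientation: [-2.59, -1.774, -0.0]
contact_force: [0.7, -0.0, -0.4]
grip_width: 0.0683
```

```bash
python3 t.py 1.2008 0 0 .4908 .309 .2
```

```text
clock 8.45 j [ 0.2648  0.6449 -1.3938  1.6533  0.6424  1.397  -0.0124] tcp [0.4914 0.3104 0.2798] F [ 0.6722 -0.0279 -0.4249]
shift [-0.0006 -0.0014 -0.0798] turn [-0.0022 -0.0011 -0.0003]
```

>>> {"method": "arm_command", "body": {"increments": [[[0, -0.001, -0.04], [-0.002, -0.001, 0], 80], [[0, -0.001, -0.08], [-0.002, -0.001, 0], 80], [[0, -0.001, -0.12], [-0.002, -0.001, 0], 80], [[0, -0.001, -0.16], [-0.002, -0.001, 0], 80], [[0, -0.001, -0.2], [-0.002, -0.001, 0], 80], [[0, -0.001, -0.225], [-0.002, -0.001, 0], 80], [[0, -0.001, -0.24], [-0.002, -0.001, 0], 80], [[0, -0.001, -0.248], [-0.002, -0.001, 0], 80], [[0, -0.001, -0.25], [-0.002, -0.001, 0], 80]]}}

```text
clock: 9.35
tcp_pos: [0.4905, 0.3093, 0.0306]
orientation: [2.596, 1.768, 0.001]
contact_force: [-0.7, 0.8, 0.8]
grip_width: 0.0681
```

```bash
python3 t.py 1.2008 0 0 .4908 .309 .014; python3 - <<'E'
from h import *
a=r.grab_frame("side");b=r.grab_frame("wrist")
c=cv2.resize(a[215:335,195:315],(500,500),interpolation=cv2.INTER_CUBIC);d=cv2.resize(b[130:420,130:430],None,fx=1,fy=1)
e=np.zeros((500,800,3),np.uint8);e[:,:500]=c;e[:290,500:800]=d
cv2.imwrite("pics/g1.png",e)
E
```

```text
clock 9.35 j [ 0.1187  0.8858 -1.134   1.872   0.9462  1.0462 -0.2268] tcp [0.4905 0.3093 0.0306] F [-0.7268  0.788   0.794 ]
shift [ 0.0003 -0.0003 -0.0166] turn [-0.0002  0.001   0.0048]
```

View pics/g1.png

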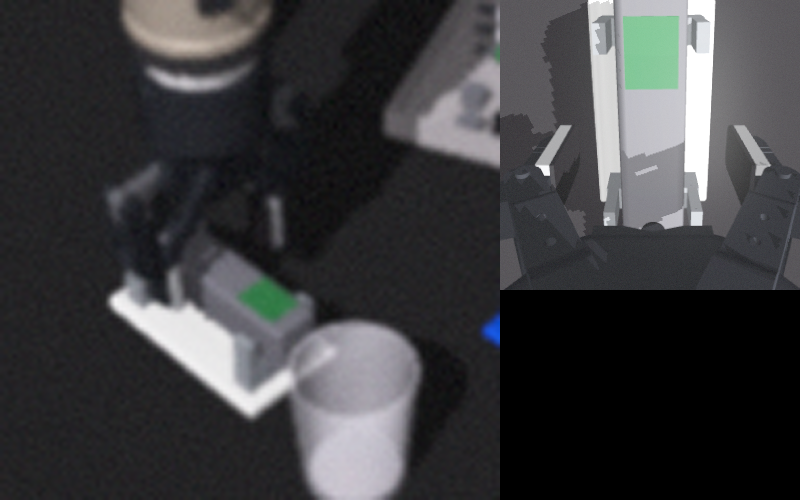

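```bash
python3 - <<'E'
from h import *
m=r.camera_model("side")
for z in(.0,.015,.03,.045,.06,.075): print(z,proj(m,[.5028,.341,z]))
E
```

```text
0.0 [[237.7806 301.2759]]
0.015 [[237.3521 297.1564]]
0.03 [[236.9181 292.968 ]]
0.045 [[236.4785 288.7094]]
0.06 [[236.0332 284.3792]]
0.075 [[235.5822 279.9759]]
```

>>> {"method": "arm_command", "body": {"increments": [[[0, 0, -0.006], [0, 0, 0.005], 80], [[0, 0, -0.012], [0, 0, 0.005], 80], [[0, 0, -0.016], [0, 0, 0.005], 80], [[0, 0, -0.016], [0, 0, 0.005], 80], [[0, 0, -0.016], [0, 0, 0.005], 15], [[0, 0, -0.016], [0, 0, 0.005], 15], [[0, 0, -0.016], [0, 0, 0.005], 15], [[0, 0, -0.016], [0, 0, 0.005], 15], [[0, 0, -0.016], [0, 0, 0.005], 15], [[0, 0, -0.016], [0, 0, 0.005], 15]], "newtons": 60}}

```text
clock: 10.45
tcp_pos: [0.4904, 0.3099, 0.0155]
orientation: [2.591, 1.776, 0.003]
contact_force: [0.1, 0.1, 4.6]
grip_width: 0.0288
```

```bash
python3 t.py 1.2008 0 0 .4908 .309 .1; python3 -c "
from h import *;print(r.get_obs()['grip_width'])"
```

```text
clock 10.45 j [ 0.1073  0.9039 -1.116   1.8779  0.971   1.0277 -0.2378] tcp [0.4904 0.3099 0.0155] F [0.0999 0.1203 4.5583]
shift [ 0.0004 -0.0009  0.0845] turn [-0.0006  0.0022 -0.0011]
0.02884903684935172
```

>>> {"method": "arm_command", "body": {"increments": [[[0, 0, 0.02], [0, 0, 0], 15], [[0, 0, 0.05], [0, 0, 0], 15], [[0, 0, 0.09], [0, 0, 0], 15], [[0, 0, 0.14], [0, 0, 0], 15], [[0, 0, 0.18], [0, 0, 0], 15], [[0, 0, 0.22], [0, 0, 0], 15], [[0, 0, 0.25], [0, 0, 0], 15], [[0, 0, 0.25], [0, 0, 0], 15]]}}

```text
clock: 11.25
tcp_pos: [0.491, 0.3115, 0.2692]
orientation: [2.591, 1.776, 0.012]
contact_force: [-0.2, 1.4, -2.0]
grip_width: 0.0288
```

```bash
cat > g.py <<'E'
from h import *
# wand at grip: origin, heading; TCP at grip
W0=np.array([.4908,.309,.025]);H0=-.37;P0=np.array([.4904,.3099,.0155]);Q0=R.from_rotvec([2.591,1.776,.003])
wheel=np.array([.6516,-.023,.1471]);psi=.21;tau=.5
def wandpose(tau=tau,psi=psi,dist=.08):
    Rw=R.from_euler("z",psi)*R.from_euler("y",tau)
    return wheel-Rw.apply([dist+.09,0,.017]),Rw
def tcp_for(w,Rw):
    d=Rw*R.from_euler("z",-H0); return w+d.apply(P0-W0),d*Q0
def wand_now(o):
    d=R.from_rotvec(o["orientation"])*Q0.inv();return o["tcp_pos"]+d.apply(W0-P0),d*R.from_euler("z",H0)
if __name__=="__main__":
    o=r.get_obs();w,Rw=wandpose();p,q=tcp_for(w,Rw)
    print("clock",o["clock"],"j",o["joints"],"tcp",o["tcp_pos"],"grip",o["grip_width"],"F",o["contact_force"])
    print("target tcp",p,"shift",p-o["tcp_pos"],"turn",(q*R.from_rotvec(o["orientation"]).inv()).as_rotvec())
    wn,Rn=wand_now(o);l=wn+Rn.apply([.09,0,.017]);print("lens",l,"wheel in lens",Rn.inv().apply(wheel-l))
E
python3 g.py
```

```text
clock 11.25 j [ 0.25    0.6241 -1.3511  1.6729  0.6278  1.3538 -0.0009] tcp [0.491  0.3115 0.2692] grip 0.028772418903064912 F [-0.151   1.4173 -1.9662]
target tcp [ 0.4925 -0.0562  0.2057] shift [ 0.0015 -0.3677 -0.0635] turn [0.0361 0.5094 0.5688]
lens [0.5752 0.2779 0.296 ] wheel in lens [ 0.1795 -0.2536 -0.1484]
```

>>> {"method": "arm_command", "body": {"increments": [[[0, -0.04, 0.03], [0, 0, 0.08], 15], [[0, -0.08, 0.03], [0, 0, 0.18], 15], [[0, -0.12, 0.03], [0.0, 0.0, 0.28], 15], [[0, -0.16, 0.03], [0.01, 0.1, 0.35], 15], [[0, -0.2, 0.03], [0.02, 0.2, 0.42], 15], [[0, -0.24, 0.03], [0.03, 0.3, 0.49], 15], [[0, -0.28, 0.03], [0.035, 0.4, 0.54], 15], [[0, -0.32, 0.03], [0.036, 0.48, 0.569], 15], [[0, -0.36, 0.03], [0.036, 0.509, 0.569], 15], [[0, -0.368, 0.03], [0.036, 0.509, 0.569], 15]]}}

```text
clock: 12.25
tcp_pos: [0.4905, -0.0636, 0.292]
orientation: [-1.749, -2.149, 0.561]
contact_force: [0.6, -0.6, -1.5]
grip_width: 0.0292
```

```bash
python3 g.py
```

```text
clock 12.25 j [ 0.7223  0.7364 -1.2631  1.5206  0.521   1.8766  1.1781] tcp [ 0.4905 -0.0636  0.292 ] grip 0.029157371080328186 F [ 0.5596 -0.5658 -1.5402]
target tcp [ 0.4925 -0.0562  0.2057] shift [ 0.002   0.0074 -0.0863] turn [ 0.0075 -0.0068  0.0046]
lens [ 0.5809 -0.0456  0.2711] wheel in lens [ 0.1248  0.0085 -0.0723]
```

>>> {"method": "arm_command", "body": {"increments": [[[0.002, 0.007, -0.02], [0.007, -0.007, 0.005], 15], [[0.002, 0.007, -0.04], [0.007, -0.007, 0.005], 15], [[0.002, 0.007, -0.06], [0.007, -0.007, 0.005], 15], [[0.002, 0.007, -0.076], [0.007, -0.007, 0.005], 15], [[0.002, 0.007, -0.086], [0.007, -0.007, 0.005], 15], [[0.002, 0.007, -0.086], [0.007, -0.007, 0.005], 15], [[0.002, 0.007, -0.086], [0.007, -0.007, 0.005], 15]]}}

```text
clock: 12.95
tcp_pos: [0.4924, -0.0512, 0.2094]
orientation: [-1.739, -2.169, 0.544]
contact_force: [0.7, -0.0, -1.0]
grip_width: 0.0288
```

```bash
python3 g.py; python3 - <<'E'
from h import *
import pickle
a=r.grab_frame("side");b=r.grab_frame("scene");pickle.dump((a,b),open("m.pkl","wb"))
e=np.zeros((480,800,3),np.uint8);e[:,:400]=cv2.resize(a[140:236,215:295],(400,480),interpolation=cv2.INTER_CUBIC);e[:,400:]=cv2.resize(b[165:261,180:260],(400,480),interpolation=cv2.INTER_CUBIC)
cv2.imwrite("pics/m1.png",e)
from g import *
o=r.get_obs();wn,Rn=wand_now(o)
for n in("side","scene"):
    m=r.camera_model(n);off=np.array([215,140] if n=="side" else [180,165])
    print(n,"lens,tail-top-end,nose root,wheel",(proj(m,[wn+Rn.apply(v) for v in([.09,0,.017],[-.07,0,.034],[.06,0,.034])]+[wheel])-off)*5+[0 if n=="side" else 400,0])
E
```

```text
clock 12.95 j [ 0.6962  0.8143 -1.2291  1.6103  0.581   1.7435  1.1365] tcp [ 0.4924 -0.0512  0.2094] grip 0.028805023449820225 F [ 0.6733 -0.0175 -0.9957]
target tcp [ 0.4925 -0.0562  0.2057] shift [ 0.0002 -0.005  -0.0037] turn [-0.0021  0.0051 -0.008 ]
lens [ 0.5827 -0.0319  0.1897] wheel in lens [ 0.0811 -0.0063 -0.0046]
side lens,tail-top-end,nose root,wheel [[277.4782  93.2279]
 [510.7416 -26.8917]
 [307.7663  51.9258]
 [168.5094 140.045 ]]
scene lens,tail-top-end,nose root,wheel [[ 649.6273  113.5743]
 [ 736.511  -116.2666]
 [ 660.7291   55.977 ]
 [ 592.3142  232.1328]]
```

View pics/m1.png

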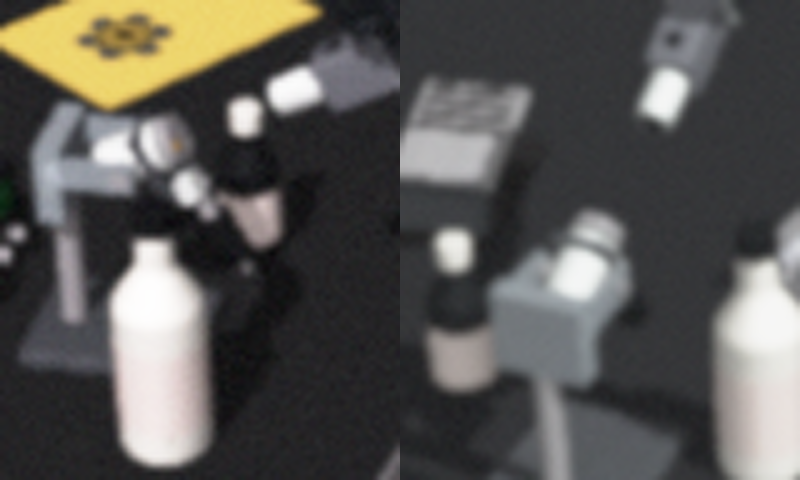

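```bash
python3 - <<'E'
from g import *
o=r.get_obs();wn,Rn=wand_now(o);print(o["tcp_pos"])
D=r.camera_model("side");S=r.camera_model("scene")
sd=lambda x,y:(D,(215+(x+.5)/5-.5,140+(y+.5)/5-.5));sc=lambda x,y:(S,(180+(x-400+.5)/5-.5,165+(y+.5)/5-.5))
for n,a,b,v in(("lens",(274,97),(655,121),[.09,0,.017]),("root",(318,83),(672,74),[.06,0,.017])):
    print(n,*tri([sd(*a),sc(*b)]),"pred",wn+Rn.apply(v),(proj(D,[wn+Rn.apply(v)])-[215,140])*5,(proj(S,[wn+Rn.apply(v)])-[180,165])*5+[400,0])
print("wheel",*tri([sd(172,139),sc(592,220)]))
E
```

```text
[ 0.4927 -0.0511  0.2099]
lens [ 0.5851 -0.0282  0.1897] [np.float64(0.0008572127578994202), np.float64(0.0008572127578994255)] pred [ 0.5831 -0.0318  0.1903] [[277.4782  93.2279]] [[649.6273 113.5743]]
root [ 0.5587 -0.0338  0.2047] [np.float64(0.001610137701546099), np.float64(0.0016101377015460881)] pred [ 0.5573 -0.0375  0.2045] [[322.015   76.0972]] [[667.6537  72.0846]]
wheel [ 0.6498 -0.0241  0.1523] [np.float64(0.0029406952124751357), np.float64(0.0029406952124750455)]
```

>>> {"method": "arm_command", "body": {"increments": [[[0, -0.004, -0.002], [0, 0, 0], 15], [[0, -0.007, -0.003], [0, 0, 0], 15], [[0, -0.007, -0.003], [0, 0, 0], 15], [[0, -0.007, -0.003], [0, 0, 0], 15], [[0, -0.007, -0.003], [0, 0, 0], 15], [[0, -0.007, -0.003], [0, 0, 0], 15], [[0, -0.007, -0.003], [0, 0, 0], 15], [[0, -0.007, -0.003], [0, 0, 0], 15], [[0, -0.007, -0.003], [0, 0, 0], 15], [[0, -0.007, -0.003], [0, 0, 0], 15]]}}

```text
clock: 14.05
tcp_pos: [0.4922, -0.0584, 0.2061]
orientation: [-1.74, -2.169, 0.544]
contact_force: [0.6, 0.0, -1.0]
grip_width: 0.0293
```

```bash
python3 g.py
```

```text
clock 14.05 j [ 0.7058  0.8173 -1.2261  1.6129  0.5883  1.741   1.1458] tcp [ 0.4922 -0.0584  0.2061] grip 0.02934765578526478 F [ 0.6279  0.0408 -1.04  ]
target tcp [ 0.4925 -0.0562  0.2057] shift [ 0.0003  0.0022 -0.0004] turn [-0.0018  0.005  -0.0078]
lens [ 0.5826 -0.0391  0.1864] wheel in lens [ 0.081   0.0008 -0.0009]
```

>>> {"method": "arm_command", "body": {"increments": [[[0, 0, 0], [0, 0, 0], 15], [[0, 0, 0], [0, 0, 0], 15], [[0, 0, 0], [0, 0, 0], 15], [[0, 0, 0], [0, 0, 0], 15], [[0, 0, 0], [0, 0, 0], 15], [[0, 0, 0], [0, 0, 0], 15], [[0, 0, 0], [0, 0, 0], 15], [[0, 0, 0], [0, 0, 0], 15], [[0, 0, 0], [0, 0, 0], 15], [[0, 0, 0], [0, 0, 0], 15]]}}

```text
clock: 15.05
tcp_pos: [0.4922, -0.0584, 0.2061]
orientation: [-1.74, -2.168, 0.544]
contact_force: [0.4, -0.2, -1.6]
grip_width: 0.0292
```

>>> {"method": "arm_command", "body": {"increments": [[[0, 0, 0], [0, 0, 0], 15], [[0, 0, 0], [0, 0, 0], 15], [[0, 0, 0], [0, 0, 0], 15], [[0, 0, 0], [0, 0, 0], 15], [[0, 0, 0], [0, 0, 0], 15], [[0, 0, 0], [0, 0, 0], 15], [[0, 0, 0], [0, 0, 0], 15], [[0, 0, 0], [0, 0, 0], 15], [[0, 0, 0], [0, 0, 0], 15], [[0, 0, 0], [0, 0, 0], 15]]}}

```text
clock: 16.05
tcp_pos: [0.4922, -0.0584, 0.2061]
orientation: [-1.74, -2.168, 0.544]
contact_force: [-0.2, 1.0, -1.4]
grip_width: 0.029
```

```bash
python3 g.py; python3 - <<'E'
from g import *
o=r.get_obs();print("return: shift",P0-o["tcp_pos"],"turn",(Q0*R.from_rotvec(o["orientation"]).inv()).as_rotvec())
E
```

```text
clock 16.05 j [ 0.7058  0.8173 -1.226   1.6129  0.5883  1.7411  1.1458] tcp [ 0.4922 -0.0584  0.2061] grip 0.029022773330740808 F [-0.2389  1.0129 -1.3673]
target tcp [ 0.4925 -0.0562  0.2057] shift [ 0.0003  0.0022 -0.0004] turn [-0.0018  0.0049 -0.0077]
lens [ 0.5826 -0.0391  0.1864] wheel in lens [ 0.081   0.0008 -0.0009]
return: shift [-0.0018  0.3683 -0.1906] turn [-0.0389 -0.5004 -0.5757]
```

Held still about 2.7 s. Now up and back over the rest.

>>> {"method": "arm_command", "body": {"increments": [[[0, 0, 0.03], [0, 0, 0], 15], [[0, 0, 0.07], [0, 0, 0], 15], [[0, 0.03, 0.1], [-0.005, -0.1, -0.05], 15], [[0, 0.07, 0.1], [-0.01, -0.2, -0.12], 15], [[0, 0.11, 0.1], [-0.02, -0.3, -0.2], 15], [[0, 0.15, 0.1], [-0.03, -0.38, -0.28], 15], [[0, 0.19, 0.1], [-0.039, -0.45, -0.36], 15], [[0, 0.23, 0.1], [-0.039, -0.5, -0.44], 15], [[0, 0.27, 0.1], [-0.039, -0.5, -0.52], 15], [[0, 0.31, 0.09], [-0.039, -0.5, -0.576], 15]]}}

```text
clock: 17.05
tcp_pos: [0.4921, 0.2533, 0.2975]
orientation: [2.593, 1.771, 0.007]
contact_force: [1.0, -1.2, -2.0]
grip_width: 0.0291
```

```bash
cat > b.py <<'E'
from g import *
o=r.get_obs();print(o["clock"],o["joints"],o["tcp_pos"],o["contact_force"],o["grip_width"],"return: shift",P0-o["tcp_pos"],"turn",(Q0*R.from_rotvec(o["orientation"]).inv()).as_rotvec())
E
python3 b.py
```

```text
17.05 [ 0.3358  0.4545 -1.2288  1.6975  0.4458  1.3048  0.2175] [0.4921 0.2533 0.2975] [ 1.0499 -1.1508 -2.0007] 0.029148924109668423 return: shift [-0.0017  0.0566 -0.282 ] turn [-0.0003  0.0026  0.0033]
```

>>> {"method": "arm_command", "body": {"increments": [[[-0.002, 0.03, 0], [0, 0.003, 0.003], 15], [[-0.002, 0.057, -0.01], [0, 0.003, 0.003], 15], [[-0.002, 0.057, -0.05], [0, 0.003, 0.003], 15], [[-0.002, 0.057, -0.09], [0, 0.003, 0.003], 15], [[-0.002, 0.057, -0.13], [0, 0.003, 0.003], 15], [[-0.002, 0.057, -0.17], [0, 0.003, 0.003], 15], [[-0.002, 0.057, -0.2], [0, 0.003, 0.003], 15], [[-0.002, 0.057, -0.22], [0, 0.003, 0.003], 15], [[-0.002, 0.057, -0.22], [0, 0.003, 0.003], 15], [[-0.002, 0.057, -0.22], [0, 0.003, 0.003], 15]]}}

```text
clock: 18.05
tcp_pos: [0.4905, 0.3093, 0.0771]
orientation: [-2.587, -1.779, -0.0]
contact_force: [-0.9, 0.3, -1.6]
grip_width: 0.0294
```

```bash
python3 b.py
```

```text
18.05 [ 0.0568  0.7197 -1.007   1.8544  0.7275  0.9888 -0.0652] [0.4905 0.3093 0.0771] [-0.9155  0.3445 -1.5931] 0.029410487210970122 return: shift [-0.0001  0.0006 -0.0616] turn [-0.0009 -0.0028 -0.0029]
```

>>> {"method": "arm_command", "body": {"increments": [[[0, 0.0006, -0.012], [-0.001, -0.003, -0.003], 15], [[0, 0.0006, -0.024], [-0.001, -0.003, -0.003], 15], [[0, 0.0006, -0.036], [-0.001, -0.003, -0.003], 15], [[0, 0.0006, -0.046], [-0.001, -0.003, -0.003], 15], [[0, 0.0006, -0.053], [-0.001, -0.003, -0.003], 15], [[0, 0.0006, -0.057], [-0.001, -0.003, -0.003], 15], [[0, 0.0006, -0.06], [-0.001, -0.003, -0.003], 15], [[0, 0.0006, -0.061], [-0.001, -0.003, -0.003], 15], [[0, 0.0006, -0.061], [-0.001, -0.003, -0.003], 15]]}}

```text
clock: 18.95
tcp_pos: [0.4903, 0.3095, 0.0155]
orientation: [2.591, 1.775, 0.003]
contact_force: [0.2, -0.3, 0.9]
grip_width: 0.0288
```

```bash
python3 b.py
```

```text
18.95 [ 0.0047  0.7931 -0.9324  1.8841  0.8198  0.9013 -0.1369] [0.4903 0.3095 0.0155] [ 0.1829 -0.2748  0.8535] 0.028827101115963552 return: shift [ 0.0001  0.0004 -0.    ] turn [0.0007 0.0001 0.0002]
```

>>> {"method": "arm_command", "body": {"increments": [[[0, 0, 0], [0, 0, 0], 30], [[0, 0, 0], [0, 0, 0], 50], [[0, 0, 0], [0, 0, 0], 80], [[0, 0, 0], [0, 0, 0], 80], [[0, 0, 0], [0, 0, 0], 80], [[0, 0, 0.02], [0, 0, 0], 80], [[0, 0, 0.05], [0, 0, 0], 80], [[0, 0, 0.09], [0, 0, 0], 80], [[0, 0, 0.13], [0, 0, 0], 80], [[0, 0, 0.17], [0, 0, 0], 80]]}}

```text
clock: 19.95
tcp_pos: [0.4899, 0.3091, 0.1866]
orientation: [2.591, 1.776, 0.001]
contact_force: [0.6, 0.2, -0.2]
grip_width: 0.0686
```

>>> {"method": "arm_command", "body": {"increments": [[[0, 0, 0.04], [0, 0, 0], 80], [[0, -0.03, 0.06], [0, 0, 0], 80], [[0, -0.06, 0.06], [0, 0, 0], 80], [[0, -0.08, 0.06], [0, 0, 0], 80], [[0, -0.08, 0.06], [0, 0, 0], 80]]}}

```text
clock: 20.45
tcp_pos: [0.491, 0.2258, 0.2447]
orientation: [2.593, 1.768, -0.0]
contact_force: [0.5, 1.0, 0.3]
grip_width: 0.0682
```

```bash
python3 b.py; python3 - <<'E'
from h import *
a=r.grab_frame("side");b=r.grab_frame("scene")
e=np.zeros((500,800,3),np.uint8);e[:,:400]=cv2.resize(a[150:340,200:352],(400,500),interpolation=cv2.INTER_CUBIC);e[:400,400:]=cv2.resize(b[165:295,265:395],(400,400),interpolation=cv2.INTER_CUBIC)
cv2.imwrite("pics/f1.png",e)
E
```

```text
20.45 [ 0.3696  0.4809 -1.2042  1.7921  0.4835  1.2077  0.2198] [0.491  0.2258 0.2447] [0.4972 0.9719 0.2513] 0.06823694673642672 return: shift [-0.0006  0.0841 -0.2292] turn [ 0.0035 -0.0002  0.0048]
```

View pics/f1.png

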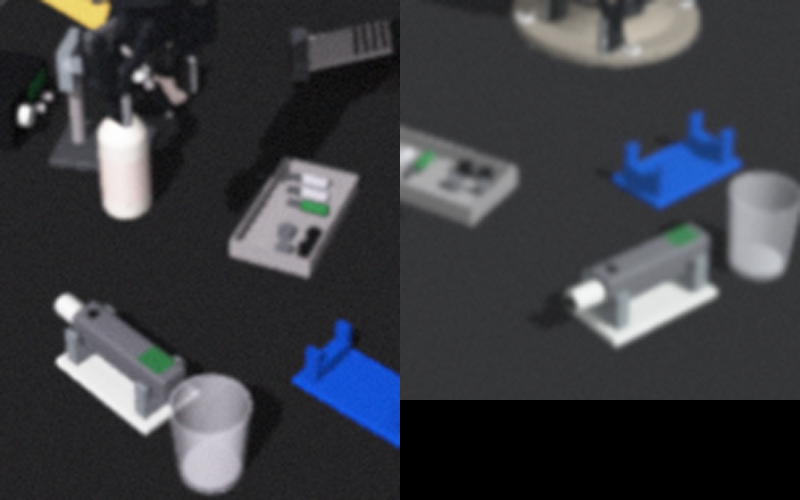

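```bash
python3 -c "
from bench import r
print(r.hand_in())"
```

```text
the job is handed in; nothing more can be done
None
```

The job is done and handed in at about 20.5 s of the 72 s allowed. `hand_in` reported no verdict.

- **Pedal:** I pressed it with the shut fingers until the vertical force jumped to about 37 N at the stop. A later side picture showed the plate back up.
- **Measurement:** I gripped the grey tachometer in the white rest, leaving the turquoise tool and the blue rest alone. I held it before the wheel for about 2.7 s. By the robot's kinematics the wheel centre was 81 mm ahead of the lens and within 1 mm of the beam line. The side and scene pictures, corrected for the last small move, gave 78 mm and within 2 mm. I took the wheel's upward tilt as 0.50 rad. My two readings were 0.48 and 0.56.
- **Return:** The tachometer went back to within about 0.5 mm of the arm pose at which I gripped it. The last picture shows it level on the saddles with the lens the same way. In that picture the pedal is up, the arm is clear, and the cup, tray and soap bottle look unmoved. The ink bottle was partly hidden behind the gripper there. The machine was not touched, as far as the force readings and pictures show.

**Disagreements and hitches:**
- The shut fingertips met the pedal as if they stood about 12 mm behind the reported TCP, not 17 mm ahead of it. I set the press and grasp heights from that contact and from pictures.
- The first approach to the tachometer ran towards the limits of joints 3 and 7, so I turned the gripper half round and grasped it that way.

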